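# Check a box corner with the assembly square

## Task

First clear the two wooden offcuts lying beside the fixed plywood box into the red bin. Then take the assembly square by its wooden handle and check the box corner that faces the robot: with the square flat and low against the box, press its two inner faces gently but firmly against the two outer sides together, flush and without gaps, and hold it there for a second. Finally lay the square flat in its shallow blue tray, and leave the other things on the bench undisturbed.

Things in the scene. Friction and masses are not known exactly. Their poses are not given: they have to be found in the camera images.
- crate: The plywood box, fixed, 110 x 110 mm, 55 tall, with a dark hold-down block and red strap (70 mm tall, its bolt 80) at its far corner. Origin: at bench height, the corner to check, opposite the hold-down, pointing roughly at the robot. +x and +y run along its two outer faces into the footprint: faces y = 0 (x from 0 to 110 mm) and x = 0 (y from 0 to 110).
- panel_x: The box side whose outer face is the plane y = 0 of the box frame; same origin and axes as the box.
- panel_y: The box side whose outer face is the plane x = 0 of the box frame; same origin and axes as the box.
- square: Assembly square: aluminium L, 26 mm tall, with a dark wooden handle on its corner, 0.32 kg (up to a third more or less). Origin: inner corner, underside. Arms along +x and +y, 100 mm long from it and 26 wide (outer sides y = -26, x = -26; overall 126 x 126). Its checking faces are the inner ones, y = 0 and x = 0, cut back 5 mm within 8 mm of the corner.
- square_grip (a point): Centre of the square's wooden handle, at (-13, -13, 46) mm in the square's frame, axes as the square. The handle is 18 mm thick, 36 mm long along the diagonal (direction (1, 1) of the square's frame) and stands from 26 to 66 mm above the square's underside.
- square_corner (a point): Inner corner of the square half-way up its arms (13 mm above its underside); axes as the square.
- square_mid (a point): Middle of the square's 126 x 126 mm outline, at its underside: (37, 37, 0) mm in the square's frame.
- tray: The square's shallow blue tray, 190 x 190 mm outside, 22 mm tall, walls and floor 5 mm thick, fixed. Origin: centre of its underside.
- tray_in (a point): Centre of the tray's inner floor, 5 mm above the bench.
- bin: Red offcut bin, open-topped, 190 x 190 mm outside, 60 mm tall, walls and floor 5 mm thick, fixed. Origin: centre of its underside.
- offcut_long_mid (a point): Centre of the dark wooden offcut, 110 (x) x 36 (y) x 34 mm tall, lying on the bench beside the box's y = 0 face, 0.1 kg (may differ by a third). Axes along its edges.
- offcut_short_mid (a point): Centre of the pale wooden offcut, 75 (x) x 44 (y) x 34 mm tall, lying on the bench beside the box's x = 0 face, 0.08 kg (may differ by a third). Axes along its edges.
- offcut_long: The dark offcut; origin: centre of its underside as it lies at the start.
- offcut_short: The pale offcut; origin: centre of its underside as it lies at the start.
- glue: Bystander: white glue bottle with an orange cap, 54 mm diameter, 130 tall, upright beyond the box on the left. Origin: at its underside.
- jar: Bystander: clear screw jar with a steel lid, 64 mm diameter, 85 tall, upright beyond the box on the right. Origin: at its underside.
- can: Bystander: grey can with a blue label, 66 mm diameter, 140 tall, upright beyond the right-hand tray or bin. Origin: at its underside.
- driver: Bystander: green-handled screwdriver, 200 mm long, lying near the robot on the left. Origin: at its underside.
- hammer: Bystander: hammer, 260 mm long, lying near the robot on the right. Origin: at its underside.
- tape: Bystander: black tape measure with a yellow disc on top, 70 x 60 mm and 42 tall, lying near the robot. Origin: at its underside.

How it is judged (in metres and radians):
On the way, in this order (a step that is already met when the one before it is completed fails the run):
1. both offcuts lie in the red bin, let go (x of offcut_long_mid in the frame of bin between -0.09 and 0.09 m and y of offcut_long_mid in the frame of bin between -0.09 and 0.09 m and z of each of offcut_long_mid, offcut_short_mid in the frame of bin below 0.075 m and contact force between each of offcut_long, offcut_short and the fingers below 0.1 N and x of offcut_short_mid in the frame of bin between -0.09 and 0.09 m and y of offcut_short_mid in the frame of bin between -0.09 and 0.09 m), for 0.2 s.
2. square low and level on the box corner, both faces pressed over 1 N, inner corner within 3 mm, arms parallel to the faces within 0.03 rad, for half a second (x of square_corner in the frame of crate between -0.003 and 0.003 m and y of square_corner in the frame of crate between -0.003 and 0.003 m and z of square_corner in the frame of crate below 0.04 m and angle between the x axis of square_corner and the x axis of crate, either way round below 0.03 rad and angle between square_corner's own z axis and vertical below 0.06 rad and contact force between square and panel_x above 1 N and contact force between square and panel_y above 1 N), for 0.5 s.
At the end, for the whole second after the job is handed in: Both offcuts lie in the red bin (centres inside its walls, below 75 mm) and the square lies flat on the tray's floor (middle within 60 mm of the tray's centre, underside within 12 mm of the bench, level within 0.06 rad); all three are at rest (all of step 1 and horizontal distance between square_mid and tray_in below 0.06 m and z of square_mid in the frame of tray below 0.012 m and angle between square_corner's own z axis and vertical below 0.06 rad and linear speed of each of square, offcut_long, offcut_short below 0.02 m/s); the robot touches nothing.
It fails at once if the square is pressed on the box with more than 60 N (contact force between square and crate above 60 N).
It fails at once if a bystander on the bench is pushed more than 20 mm from its place (distance of any of glue, jar, can, driver, hammer, tape from where it was at the start of the episode above 0.02 m).
It also fails if it takes over 72 s, if anything falls off the work surface, if the arm or the gripper's body presses on something with over 40 N, if the wrist force passes 120 N, or if a joint passes its speed limit or range.

## Robot

A 6-joint arm with a two-finger parallel gripper is mounted at the origin on the work surface. World frame = base frame: x ahead of the robot, y to its left, z up, the work surface at z = 0. Lengths are in mm, angles in degrees, forces in N, time in s.
With the tool pointing down it reaches from about 300 to 850 mm from the base axis. Payload 4.2 kg.
Tool frame: the origin (TCP) lies on the centre line of the jaws, within the pads' length; the fingertips stand 14 mm ahead of it and the grasp point (between the pads) lies 5 mm behind it; x points along the fingers, y is the direction in which the jaws open and shut, and the axes are right-handed (so a half turn about x gives the same grasp; the last joint's range is limited). The gripper opens to 91 mm and grips with 3 to 60 N. Pads are 32 mm wide; open, the fingers measure 118 mm over their backs; the gripper's body (76 mm by 178 mm) begins 60 mm behind the grasp point.
Start: joints at [-76.146, 18.312, 89.639, -0, 72.044, -1.146], TCP at [148.823, -555.422, 227.976] pointing down, gripper open.
Joint ranges: [-177.97, 177.97], [-48.28, 115.42], [12.27, 149.76], [-77.06, 257.06], [2.81, 150.46], [-146.56, 146.56]. Speed limits (degrees/s): [147.25, 147.25, 180, 180, 180, 180].

## Interface

Orientations are given as [roll, pitch, yaw] about the fixed x, y, z axes, in that order (R = Rz(yaw) Ry(pitch) Rx(roll)).
In Python, from workcell import readout, optics, env gives the robot as it stands.
- The arm moves only by the shell command python3 -m creep 'ROWS' [OPENING] [FORCE]. ROWS is JSON, a list of rows, each an object with "translation": the shift along the world's x, y, z in cm, a list of three; "delta_rot": the turn, a rotation vector about the world's x, y, z in rad, a list of three. In form: [{"translation": [dx, dy, dz], "delta_rot": [rx, ry, rz]}, ...]. A call has 1 to 5 rows; each row shifts and turns the commanded pose from where the row before left it; what a row does not reach is not made up. A row lasts 1/12 s, in which the tool goes at most 41.7 mm and 7.16 degrees, less where a joint would pass 70% of its speed; a pose out of reach is approached as far as the arm can. A call with a gripper value outside its range is refused whole. OPENING is the gripper's target within -1 to 1 (fully open at 1, half-way at 0, shut at -1), set as the call begins (- or left out, the last holds). The fingers move at their own pace and stop on an object; FORCE is the grip in N (left out, the last holds). Time passes only in rows, so rows that do not move let the fingers close. It gives the time, the measured TCP pose, the force and the opening at its end, in the units of the state.
- readout.state(): the state, without advancing time (a new reading comes with each control period).
- optics.grab_frame(name): name is "side" or "top"; returns (picture, depth): 384x512x3 uint8, red, green, blue; 384x512 float32, mm along the optical axis (not along the pixel's ray), 0 where there is no reading.
- optics.camera_params(name): a dict with "mtx" (3x3 intrinsics, pixels), "R" (3x3) and "t" (3): a world point X has camera coordinates R X + t. Camera axes: x right, y down, z forward; pixel columns grow to the right and rows downward; lengths in mm; the calibration is good to about 2 mm. A picture is of the moment at which its call begins. camera_params takes no time and is no camera call.
- env.job_done(): hands the job in, once; it reports no verdict.
The state is a dict: "time_s": time; "qpos": joint angles; "qvel": joint speeds; "effort": joint torques, N m; "ee_pos": TCP position; "ee_rot": TCP orientation; "force": force on the tool from outside, world axes, zero at the start; "torque": the same for the moment, N m; "gripper_width": finger opening in mm.
Only numpy, scipy, OpenCV 4.12 (cv2) and the standard library are available. Lean on these libraries where they do the work, as an engineer would, in place of code of your own. Each camera call takes 0.05 s, during which the arm holds its last target.

## Working session

There is one attempt and no reset: what is moved stays moved. The work goes in short steps, Python scripts to look and compute and a shell command to move; the robot and the scene stay as the last step left them, time stands still between calls to the robot, and variables do not carry over. Pictures are saved under pics/ and viewed, and the job is handed in when it is done.

```bash
ls; mkdir -p pics; python3 - <<'E'
from workcell import readout, optics
import cv2, numpy as np
print(readout.state())
for n in ["side","top"]:
    p,d=optics.grab_frame(n); np.savez(f"/tmp/{n}0.npz",p=p,d=d)
    cv2.imwrite(f"pics/{n}0.png",cv2.cvtColor(p,cv2.COLOR_RGB2BGR))
    print(n,optics.camera_params(n), (d>0).mean())
E
```

```text
pics
{'time_s': 0.0, 'qpos': array([-7.61447471e+01,  1.83505733e+01,  8.97076837e+01,  1.47112060e-03,
        7.20422924e+01, -1.14669479e+00]), 'qvel': array([-0.00022536,  0.05088162, -0.04047085, -0.2163511 , -0.07384825,
       -0.09907073]), 'effort': array([ 3.81852311e-03, -4.12460375e+01, -2.31970918e+01,  7.31383986e-02,
        4.55560943e-02, -1.38817222e-04]), 'ee_pos': array([ 148.72447415, -554.93122838,  227.12229784]), 'ee_rot': array([-91.94363581,  89.89944086, 103.05785705]), 'force': array([0.61405442, 0.15554115, 0.62650685]), 'torque': array([0.01522526, 0.01374472, 0.00105912]), 'gripper_width': 91.1201069565494}
side {'mtx': array([[493.7580591 ,   0.        , 255.67241403],
       [  0.        , 493.7580591 , 193.94357056],
       [  0.        ,   0.        ,   1.        ]]), 'R': array([[-0.83039848, -0.55673948,  0.02189804],
       [-0.34363349,  0.48081375, -0.80668096],
       [ 0.43858226, -0.67739154, -0.59058133]]), 't': array([ 423.14198655,  227.63383329, 1207.97375725])} 0.9958140055338541
top {'mtx': array([[407.63587946,   0.        , 257.77989376],
       [  0.        , 407.63587946, 193.11343982],
       [  0.        ,   0.        ,   1.        ]]), 'R': array([[-0.01555927, -0.99983592,  0.00927608],
       [-0.98767666,  0.01392379, -0.15588758],
       [ 0.15573284, -0.01158727, -0.98773125]]), 't': array([  -7.00772485,  547.80757567, 1022.87919314])} 0.9960581461588541
```

View pics/top0.png

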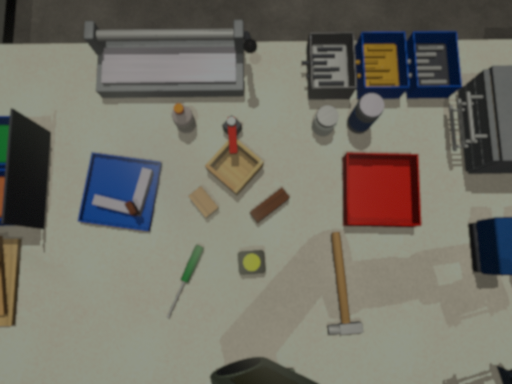

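View pics/side0.png

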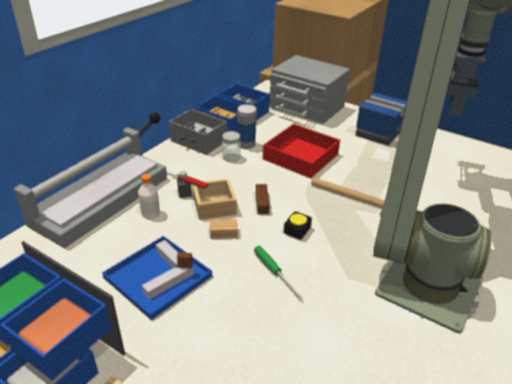

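The top view shows the box at (235,167) with its near corner pointing down. The pale offcut is at (204,201) and the dark one at (269,205). The square is in the tray, handle at (133,209), and the bin is at (382,190). Next I'll measure these.

```bash
cat > h.py <<'E'
import numpy as np, cv2
from workcell import readout, optics
def ray(n,uv,z):
    c=optics.camera_params(n);K,R,t=c["mtx"],c["R"],c["t"]
    uv=np.atleast_2d(np.array(uv,float)); C=-R.T@t
    d=np.c_[uv,np.ones(len(uv))]@np.linalg.inv(K).T@R
    return C+d*((z-C[2])/d[:,2])[:,None]
def cloud(n,d):
    c=optics.camera_params(n);K,R,t=c["mtx"],c["R"],c["t"]
    v,u=np.mgrid[:d.shape[0],:d.shape[1]]
    P=np.stack([(u-K[0,2])/K[0,0]*d,(v-K[1,2])/K[1,1]*d,d],-1)
    return (P-t)@R
def proj(n,X):
    c=optics.camera_params(n);K,R,t=c["mtx"],c["R"],c["t"]
    p=(np.atleast_2d(X)@R.T+t)@K.T; return p[:,:2]/p[:,2:]
def load(n,i):
    f=np.load(f"/tmp/{n}{i}.npz"); return f["p"],f["d"]
def shot(n,i):
    p,d=optics.grab_frame(n); np.savez(f"/tmp/{n}{i}.npz",p=p,d=d)
    cv2.imwrite(f"pics/{n}{i}.png",cv2.cvtColor(p,cv2.COLOR_RGB2BGR)); return p,d
E
python3 - <<'E'
from h import *
for n in ["top","side"]:
    p,d=load(n,0); W=cloud(n,d); x,y,z=W[...,0],W[...,1],W[...,2]
    bench=(np.abs(z)<15)&(x>250)&(x<750)&(abs(y)<400); print(n,"bench z",np.median(z[bench]),z[bench].std())
    hsv=cv2.cvtColor(p,cv2.COLOR_RGB2HSV); H,S,V=[hsv[...,k].astype(int) for k in range(3)]
    # pixels with heights by region (pixel boxes from the top view)
    for name,c,r,zl,zh in [("pale",ray("top",(204,201),34)[0],70,27,42),("dark",ray("top",(269,205),34)[0],70,27,42),
        ("handle",ray("top",(133,209),70)[0],45,60,85),("sqarms",ray("top",(125,192),31)[0],100,25,40),("crate",ray("top",(235,167),55)[0],90,47,62),
        ("tape",ray("top",(252,262),42)[0],60,35,50),("bin",ray("top",(382,190),60)[0],150,52,68),("tray",ray("top",(120,192),22)[0],150,16,25)]:
        m=(np.hypot(x-c[0],y-c[1])<r)&(z>zl)&(z<zh)
        if m.sum()<5: print(name,"none");continue
        q=np.c_[x[m],y[m]].astype(np.float32); rc=cv2.minAreaRect(q)
        print(name,m.sum(),"z",np.median(z[m]).round(1),"rect",np.round(rc[0],1),np.round(rc[1],1),round(rc[2],1))
E
```

```text
top bench z -0.24448821503911802 2.908133221113783
pale 485 z 33.2 rect [545.1 110.1] [75.5 95.4] 38.4
dark 571 z 33.1 rect [518.3 -44.7] [ 36.2 109.9] 37.2
handle 112 z 69.7 rect [510.4 309.4] [36.  18.5] 30.3
sqarms 752 z 30.4 rect [530.7 321.2] [129.  176.9] 30.1
crate 541 z 53.9 rect [624.4  47.2] [110.6 110.5] 48.3
tape 600 z 41.3 rect [370.1   5.3] [58.6 69.6] 2.8
bin 670 z 58.4 rect [ 553.3 -338.8] [191.1 190.7] 87.9
tray 651 z 20.8 rect [562.4 354.8] [191.9 190.6] 81.3
side bench z 2.316429151621045 2.9342072392242615
pale 375 z 35.2 rect [544.5 112.4] [74.6 99.8] 39.4
dark 306 z 35.7 rect [518.8 -44.3] [ 36.5 119. ] 36.7
handle 125 z 70.9 rect [510.2 311.1] [36.2 22. ] 23.8
sqarms 785 z 32.3 rect [558.2 338.8] [152.8 189.9] 80.2
crate 433 z 55.8 rect [626.   49.5] [115.9 117.3] 48.3
tape 379 z 43.6 rect [368.7   7.7] [60.6 74.9] 5.5
bin 529 z 58.9 rect [ 553.4 -338. ] [201.9 194.1] 87.9
tray 908 z 21.4 rect [561.6 354.5] [193.1 195.3] 81.5
```

```bash
python3 - <<'E'
import cv2
im=cv2.imread("pics/top0.png"); cv2.imwrite("pics/topz.png",cv2.resize(im[130:250,70:310],None,fx=3.3,fy=3.3,interpolation=cv2.INTER_CUBIC))
im=cv2.imread("pics/side0.png"); cv2.imwrite("pics/sidez.png",cv2.resize(im[170:320,95:325],None,fx=3.4,fy=3.4,interpolation=cv2.INTER_CUBIC))
E
```

```text
(no output)
```

View pics/topz.png

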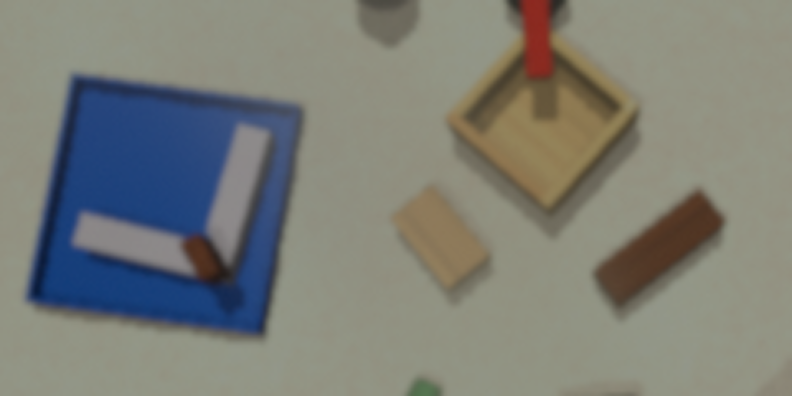

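View pics/sidez.png

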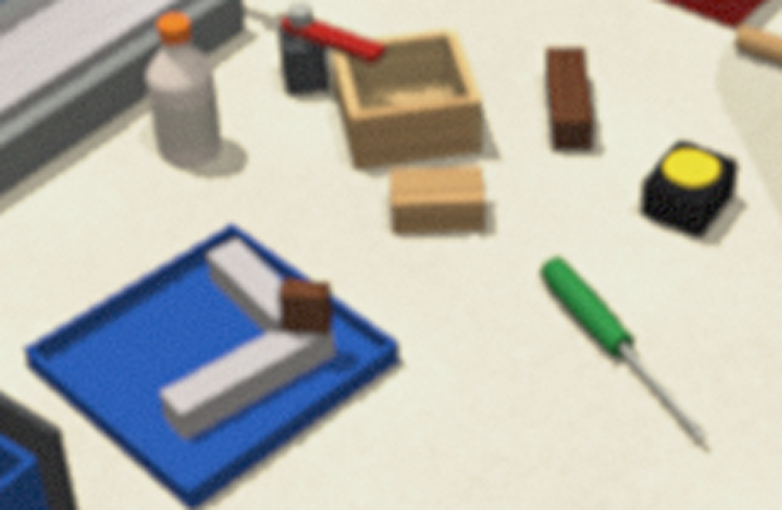

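```bash
cat >> h.py <<'E'
from scipy.spatial.transform import Rotation as Ro
def tool():
    s=readout.state(); R=Ro.from_euler("xyz",s["ee_rot"],degrees=True).as_matrix()
    print("t %.2f pos %s toolx %s jaw-yaw %.2f grip %.1f F %s T %s q6 %.1f"%(s["time_s"],np.round(s["ee_pos"],1),np.round(R[:,0],3),np.degrees(np.arctan2(R[1,1],R[0,1])),s["gripper_width"],np.round(s["force"],1),np.round(s["torque"],2),s["qpos"][5]))
    return s,R
E
python3 - <<'E'
from h import *
tool()
U=lambda a:np.array([np.cos(np.radians(a)),np.sin(np.radians(a))])
for n in ["top","side"]:
    p,d=load(n,0); W=cloud(n,d); x,y,z=W[...,0],W[...,1],W[...,2]
    hsv=cv2.cvtColor(p,cv2.COLOR_RGB2HSV); H,S,V=[hsv[...,k].astype(int) for k in range(3)]
    k0=np.array([546.7,42.7]); ex,ey=U(-41.7),U(48.3)
    a=(x-k0[0])*ex[0]+(y-k0[1])*ex[1]; b=(x-k0[0])*ey[0]+(y-k0[1])*ey[1]
    m=(z>27)&(z<42)&(a<-8)&(a>-100)&(b>-30)&(b<120)
    q=np.c_[x[m],y[m]].astype(np.float32); print(n,"pale",m.sum(),cv2.minAreaRect(q))
    # crate edges, rim pixels near each face
    m=(z>48)&(z<60)&(abs(a-55)<70)&(abs(b-55)<70)
    aa,bb,xx,yy=a[m],b[m],x[m],y[m]
    # outline points: per-bin minimum
    for nm,s,t in [("face y=0 (b)",aa,bb),("face x=0 (a)",bb,aa)]:
        e=[(c,np.min(t[(abs(s-c)<3)])) for c in range(12,100,6) if (abs(s-c)<3).sum()>2]
        e=np.array(e); f=np.polyfit(e[:,0],e[:,1],1); print(n,nm,"slope deg %.2f off@50 %.2f"%(np.degrees(np.arctan(f[0])),np.polyval(f,50)))
    # square arms
    m=(z>25)&(z<37)&(S<70)&(np.hypot(x-540,y-330)<120)
    q=np.c_[x[m],y[m]].astype(np.float32); r=cv2.minAreaRect(q); print(n,"sq",m.sum(),np.median(z[m]),r,cv2.boxPoints(r).round(1).tolist())
    m=(z>62)&(z<80)&(np.hypot(x-510,y-310)<40); print("handle mean",x[m].mean(),y[m].mean(),z[m].mean())
E
```

```text
t 0.10 pos [ 148.7 -555.   227.2] toolx [-0.     0.002 -1.   ] jaw-yaw -75.00 grip 91.1 F [-0.7  0.  -0.6] T [-0.01  0.    0.02] q6 -1.1
top pale 478 ((529.0186767578125, 130.4136505126953), (75.39278411865234, 43.84941864013672), 38.76842498779297)
top face y=0 (b) slope deg 0.16 off@50 0.27
top face x=0 (a) slope deg 0.27 off@50 0.53
top sq 737 30.448802312670836 ((571.16650390625, 344.2904052734375), (129.5224151611328, 125.828369140625), 76.11735534667969) [[494.6000061035156, 296.5], [616.7000122070312, 266.29998779296875], [647.7999877929688, 392.1000061035156], [525.5999755859375, 422.29998779296875]]
handle mean 510.0609581733226 308.3145301269708 69.47368395779388
side pale 350 ((528.3489990234375, 132.00315856933594), (74.92707824707031, 48.669437408447266), 40.70248031616211)
side face y=0 (b) slope deg 1.05 off@50 1.58
side face x=0 (a) slope deg 0.61 off@50 -1.25
side sq 741 32.25177283881405 ((571.6177368164062, 316.9144287109375), (163.0080108642578, 166.32774353027344), 65.87480163574219) [[462.3999938964844, 276.5], [614.2000122070312, 208.5], [680.7999877929688, 357.29998779296875], [529.0, 425.29998779296875]]
handle mean 508.729183904818 312.42028526519385 70.17129095028449
```

```bash
python3 -m creep '[{"translation":[2.31,3.19,0],"delta_rot":[0,0,0.1224]},{"translation":[2.31,3.19,0],"delta_rot":[0,0,0.1224]},{"translation":[2.31,3.19,0],"delta_rot":[0,0,0.1224]},{"translation":[2.31,3.19,0],"delta_rot":[0,0,0.1224]},{"translation":[2.31,3.19,0],"delta_rot":[0,0,0.1224]}]' 0.65 30; python3 -m creep '[{"translation":[2.31,3.19,0],"delta_rot":[0,0,0.1224]},{"translation":[2.31,3.19,0],"delta_rot":[0,0,0.1224]},{"translation":[2.31,3.19,0],"delta_rot":[0,0,0.1224]},{"translation":[2.31,3.19,0],"delta_rot":[0,0,0.1224]},{"translation":[2.31,3.19,0],"delta_rot":[0,0,0.1224]}]'; python3 -m creep '[{"translation":[2.31,3.19,0],"delta_rot":[0,0,0.1224]},{"translation":[2.31,3.19,-1],"delta_rot":[0,0,0.1224]},{"translation":[2.31,3.19,-2],"delta_rot":[0,0,0.1224]},{"translation":[2.31,3.19,-2],"delta_rot":[0,0,0.1224]},{"translation":[2.31,3.19,-1],"delta_rot":[0,0,0.1224]}]'; python3 -m creep '[{"translation":[2.31,3.19,0],"delta_rot":[0,0,0.1224]},{"translation":[0,0,-3],"delta_rot":[0,0,0]},{"translation":[0,0,0],"delta_rot":[0,0,0]},{"translation":[0,0,0],"delta_rot":[0,0,0]},{"translation":[0,0,0],"delta_rot":[0,0,0]}]'; python3 -c "
from h import *
tool()"
```

```text
time_s: 0.52
ee_pos: [264.8, -394.1, 227.6]
ee_rot: [-123.7, 90.0, 106.7]
force: [1.7, -0.4, 0.1]
gripper_width: 75.1
time_s: 0.93
ee_pos: [380.3, -234.6, 227.8]
ee_rot: [-125.4, 90.0, 140.0]
force: [0.2, 0.1, -0.6]
gripper_width: 75.1
time_s: 1.35
ee_pos: [492.1, -78.6, 168.2]
ee_rot: [-127.4, 89.8, 173.2]
force: [-0.9, -0.3, 0.4]
gripper_width: 75.6
time_s: 1.77
ee_pos: [515.5, -49.2, 140.7]
ee_rot: [-102.4, 90.0, -155.3]
force: [0.7, 0.4, 0.1]
gripper_width: 75.6
t 1.77 pos [515.5 -49.2 140.7] toolx [-0. -0. -1.] jaw-yaw 37.15 grip 75.6 F [0.7 0.4 0.1] T [ 0.05 -0.19 -0.01] q6 -43.9
```

```bash
python3 -m creep '[{"translation":[0.3,0.45,-3],"delta_rot":[0,0,0]},{"translation":[0,0,-3],"delta_rot":[0,0,0]},{"translation":[0,0,-3],"delta_rot":[0,0,0]},{"translation":[0,0,-2],"delta_rot":[0,0,0]},{"translation":[0,0,-1.2],"delta_rot":[0,0,0]}]'; python3 -m creep '[{"translation":[0,0,0],"delta_rot":[0,0,0]},{"translation":[0,0,0],"delta_rot":[0,0,0]},{"translation":[0,0,0],"delta_rot":[0,0,0]},{"translation":[0,0,0],"delta_rot":[0,0,0]},{"translation":[0,0,0],"delta_rot":[0,0,0]}]' -1 30;python3 -m creep '[{"translation":[0,0,0],"delta_rot":[0,0,0]},{"translation":[0,0,0],"delta_rot":[0,0,0]},{"translation":[0,0,1],"delta_rot":[0,0,0]},{"translation":[0,0,2],"delta_rot":[0,0,0]},{"translation":[0,0,3],"delta_rot":[0,0,0]}]'
```

```text
time_s: 2.18
ee_pos: [517.9, -45.3, 17.4]
ee_rot: [-133.0, 89.9, 174.0]
force: [0.1, -0.3, 1.0]
gripper_width: 75.6
time_s: 2.6
ee_pos: [519.7, -44.4, 19.6]
ee_rot: [47.9, 89.8, -4.9]
force: [-0.8, 0.0, 0.6]
gripper_width: 44.8
time_s: 3.02
ee_pos: [516.8, -43.8, 77.4]
ee_rot: [-134.8, 89.7, 172.4]
force: [1.0, -0.7, 0.0]
gripper_width: 36.0
```

```bash
python3 -m creep '[{"translation":[0,0,4],"delta_rot":[0,0,0]},{"translation":[1,-3.69,1],"delta_rot":[0,0,-0.0857]},{"translation":[1,-3.69,0],"delta_rot":[0,0,-0.0857]},{"translation":[1,-3.69,0],"delta_rot":[0,0,-0.0857]},{"translation":[1,-3.69,0],"delta_rot":[0,0,-0.0857]}]'; python3 -m creep '[{"translation":[1,-3.69,0],"delta_rot":[0,0,-0.0857]},{"translation":[1,-3.69,0],"delta_rot":[0,0,-0.0857]},{"translation":[1,-3.69,0],"delta_rot":[0,0,-0.0857]},{"translation":[1,-3.69,0],"delta_rot":[0,0,-0.0857]},{"translation":[0,0,0],"delta_rot":[0,0,0]}]'; python3 -c "
from h import *
tool(); shot('top',1)"
```

```text
time_s: 3.43
ee_pos: [559.1, -193.0, 129.6]
ee_rot: [58.9, 89.9, -13.7]
force: [-0.1, -0.0, -0.1]
gripper_width: 35.8
time_s: 3.85
ee_pos: [600.0, -346.3, 128.2]
ee_rot: [34.1, 89.7, -58.3]
force: [0.4, -0.1, -0.9]
gripper_width: 36.2
t 3.85 pos [ 600.  -346.3  128.2] toolx [ 0.003 -0.005 -1.   ] jaw-yaw -2.46 grip 36.2 F [ 0.4 -0.1 -0.9] T [-0.01 -0.11 -0.  ] q6 -28.4
```

View pics/top1.png

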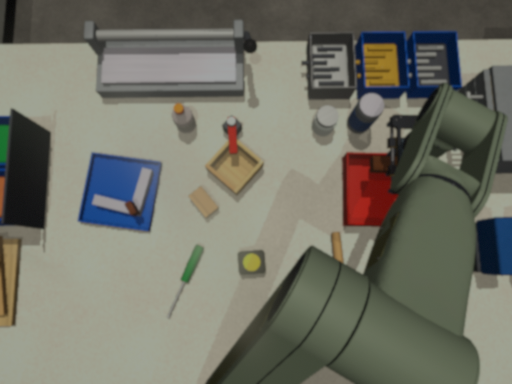

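```bash
python3 - <<'E'
from h import *
tool()
p,d=load("top",0);W=cloud("top",d);x,y,z=W[...,0],W[...,1],W[...,2]
m=(z>115)&(z<150)&(x>600)&(x<760)&(y<-200)&(y>-450); q=np.c_[x[m],y[m]].astype(np.float32); print(m.sum(),cv2.minEnclosingCircle(q),z[m].mean())
E
```

```text
t 3.90 pos [ 599.  -342.7  128. ] toolx [ 0.001 -0.001 -1.   ] jaw-yaw -2.28 grip 35.9 F [-1.1  0.8 -0.5] T [ 0.04 -0.12 -0.01] q6 -28.4
461 ((747.102294921875, -296.3033142089844), 31.922344207763672) 135.53372384082542
```

```bash
python3 -m creep '[{"translation":[-0.5,0,-3],"delta_rot":[0,0,0]},{"translation":[0,0,-3],"delta_rot":[0,0,0]},{"translation":[0,0,-2.5],"delta_rot":[0,0,0]},{"translation":[0,0,-1.6],"delta_rot":[0,0,0]},{"translation":[0,0,0],"delta_rot":[0,0,0]}]';  python3 -m creep '[{"translation":[0,0,0],"delta_rot":[0,0,0]},{"translation":[0,0,0],"delta_rot":[0,0,0]},{"translation":[0,0,0],"delta_rot":[0,0,0]},{"translation":[0,0,1],"delta_rot":[0,0,0]},{"translation":[0,0,3],"delta_rot":[0,0,0]}]' 0.15; python3 -m creep '[{"translation":[0,0,4],"delta_rot":[0,0,0]},{"translation":[0,0,3],"delta_rot":[0,0,0]},{"translation":[0,0,0],"delta_rot":[0,0,0]}]' 0.65;python3 -c "
from h import *
tool()"
```

```text
time_s: 4.32
ee_pos: [592.2, -337.2, 24.7]
ee_rot: [-123.2, 89.7, 144.8]
force: [0.5, 0.8, -0.3]
gripper_width: 36.0
time_s: 4.73
ee_pos: [591.3, -337.7, 64.5]
ee_rot: [-119.1, 89.5, 148.9]
force: [-0.2, 0.3, 0.1]
gripper_width: 52.5
time_s: 4.98
ee_pos: [597.5, -341.5, 146.9]
ee_rot: [61.9, 89.1, -30.1]
force: [1.6, -0.6, 0.1]
gripper_width: 69.6
t 4.98 pos [ 597.5 -341.5  146.9] toolx [ 0.014 -0.008 -1.   ] jaw-yaw -2.07 grip 69.6 F [ 1.6 -0.6  0.1] T [-0.02 -0.15 -0.03] q6 -28.6
```

```bash
python3 -m creep '[{"translation":[-0.53,3.92,0],"delta_rot":[0,0,-0.0714]},{"translation":[-0.53,3.92,0],"delta_rot":[0,0,-0.0714]},{"translation":[-0.53,3.92,0],"delta_rot":[0,0,-0.0714]},{"translation":[-0.53,3.92,0],"delta_rot":[0,0,-0.0714]},{"translation":[-0.53,3.92,0],"delta_rot":[0,0,-0.0714]}]'; python3 -m creep '[{"translation":[-0.53,3.92,0],"delta_rot":[0,0,-0.0714]},{"translation":[-0.53,3.92,0],"delta_rot":[0,0,-0.0714]},{"translation":[-0.53,3.92,0],"delta_rot":[0,0,-0.0714]},{"translation":[-0.53,3.92,0],"delta_rot":[0,0,-0.0714]},{"translation":[-0.53,3.92,0],"delta_rot":[0,0,-0.0714]}]'; python3 -m creep '[{"translation":[-0.53,3.92,0],"delta_rot":[0,0,-0.0714]},{"translation":[-0.53,3.92,0],"delta_rot":[0,0,-0.0714]},{"translation":[0,0,0],"delta_rot":[0,0,0]},{"translation":[0,0,0],"delta_rot":[0,0,0]},{"translation":[0,0,0],"delta_rot":[0,0,0]}]'; python3 -c "
from h import *
tool(); shot('side',2); shot('top',2);tool()"
```

```text
time_s: 5.4
ee_pos: [566.8, -141.8, 138.3]
ee_rot: [103.0, 89.9, -9.7]
force: [-0.1, 0.4, -0.2]
gripper_width: 75.3
time_s: 5.82
ee_pos: [540.3, 54.5, 138.4]
ee_rot: [138.0, 89.9, 4.8]
force: [0.2, -1.0, 0.2]
gripper_width: 75.3
time_s: 6.23
ee_pos: [530.2, 130.9, 137.8]
ee_rot: [114.8, 89.9, -26.2]
force: [-0.4, -0.5, -0.2]
gripper_width: 75.2
t 6.23 pos [530.2 130.9 137.8] toolx [ 0.001 -0.    -1.   ] jaw-yaw -51.08 grip 75.2 F [-0.4 -0.5 -0.2] T [-0.   -0.04  0.01] q6 63.8
t 6.33 pos [530.4 129.9 137.6] toolx [ 0. -0. -1.] jaw-yaw -51.23 grip 75.0 F [-0.3  0.5 -0.3] T [-0.03  0.   -0.01] q6 63.8
```

View pics/top2.png

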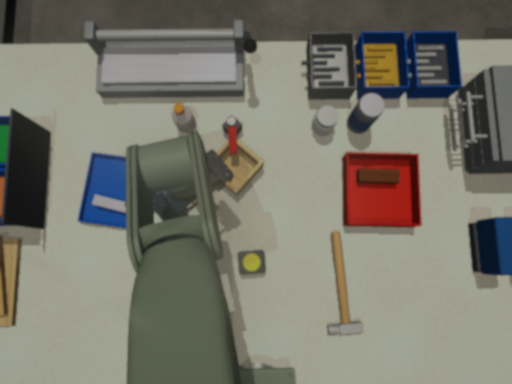

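Dark offcut is at (378,176) in the bin. I'll pick up the pale one now.

```bash
python3 -m creep '[{"translation":[-0.1,0,-3],"delta_rot":[0,0,0]},{"translation":[0,0,-3],"delta_rot":[0,0,0]},{"translation":[0,0,-3],"delta_rot":[0,0,0]},{"translation":[0,0,-2],"delta_rot":[0,0,0]},{"translation":[0,0,-0.9],"delta_rot":[0,0,0]}]'; python3 -m creep '[{"translation":[0,0,0],"delta_rot":[0,0,0]},{"translation":[0,0,0],"delta_rot":[0,0,0]},{"translation":[0,0,0],"delta_rot":[0,0,0]},{"translation":[0,0,0],"delta_rot":[0,0,0]},{"translation":[0,0,0],"delta_rot":[0,0,0]}]' -1 30;python3 -m creep '[{"translation":[0,0,0],"delta_rot":[0,0,0]},{"translation":[0,0,1],"delta_rot":[0,0,0]},{"translation":[0,0,3],"delta_rot":[0,0,0]},{"translation":[0,0,4],"delta_rot":[0,0,0]},{"translation":[0,0,4],"delta_rot":[0,0,0]}]'; python3 -c "
from h import *
tool()"
```

```text
time_s: 6.75
ee_pos: [527.6, 129.1, 15.6]
ee_rot: [-23.9, 89.7, -165.2]
force: [-1.2, -0.9, -0.0]
gripper_width: 75.4
time_s: 7.17
ee_pos: [530.1, 131.2, 19.6]
ee_rot: [151.5, 89.8, 10.4]
force: [0.2, 0.1, 0.6]
gripper_width: 44.9
time_s: 7.58
ee_pos: [528.0, 131.0, 139.5]
ee_rot: [-27.3, 89.8, -168.4]
force: [1.4, 0.4, -1.3]
gripper_width: 43.8
t 7.58 pos [528.  131.  139.5] toolx [-0.003 -0.001 -1.   ] jaw-yaw -51.16 grip 43.8 F [ 1.4  0.4 -1.3] T [-0.01 -0.04 -0.01] q6 63.9
```

```bash
python3 -m creep '[{"translation":[-0.1,-3.9,0],"delta_rot":[0,0,0.0714]},{"translation":[-0.1,-3.9,0],"delta_rot":[0,0,0.0714]},{"translation":[-0.1,-3.9,0],"delta_rot":[0,0,0.0714]},{"translation":[-0.1,-3.9,0],"delta_rot":[0,0,0.0714]},{"translation":[-0.1,-3.9,0],"delta_rot":[0,0,0.0714]}]'; python3 -m creep '[{"translation":[-0.1,-3.9,0],"delta_rot":[0,0,0.0714]},{"translation":[-0.1,-3.9,0],"delta_rot":[0,0,0.0714]},{"translation":[-0.1,-3.9,0],"delta_rot":[0,0,0.0714]},{"translation":[-0.1,-3.9,0],"delta_rot":[0,0,0.0714]},{"translation":[-0.1,-3.9,0],"delta_rot":[0,0,0.0714]}]'; python3 -m creep '[{"translation":[-0.1,-3.9,0],"delta_rot":[0,0,0.0714]},{"translation":[-0.1,-3.9,0],"delta_rot":[0,0,0.0714]},{"translation":[0,0,0],"delta_rot":[0,0,0]},{"translation":[0,0,-3],"delta_rot":[0,0,0]},{"translation":[0,0,-3],"delta_rot":[0,0,0]}]'; python3 -m creep '[{"translation":[0,0,-3],"delta_rot":[0,0,0]},{"translation":[0,0,-1],"delta_rot":[0,0,0]},{"translation":[0,0,-1],"delta_rot":[0,0,0]},{"translation":[0,0,0],"delta_rot":[0,0,0]},{"translation":[0,0,0],"delta_rot":[0,0,0]}]'; python3 -c "
from h import *
tool()"
```

```text
time_s: 8.0
ee_pos: [523.6, -65.3, 139.2]
ee_rot: [118.4, 90.0, -2.1]
force: [0.6, 0.8, -1.0]
gripper_width: 43.7
time_s: 8.42
ee_pos: [518.6, -260.6, 139.0]
ee_rot: [109.6, 90.0, 9.6]
force: [1.1, 1.1, -1.7]
gripper_width: 43.7
time_s: 8.83
ee_pos: [518.3, -338.5, 79.9]
ee_rot: [61.0, 89.7, -31.2]
force: [0.1, -0.7, -1.8]
gripper_width: 43.7
time_s: 9.25
ee_pos: [518.0, -337.2, 29.3]
ee_rot: [61.6, 89.9, -30.5]
force: [-0.6, -0.6, -1.1]
gripper_width: 43.7
t 9.25 pos [ 518.  -337.2   29.3] toolx [ 0.001 -0.001 -1.   ] jaw-yaw -2.06 grip 43.7 F [-0.6 -0.6 -1.1] T [-0.03 -0.13 -0.01] q6 -32.1
```

```bash
python3 -m creep '[{"translation":[0,0,-0.4],"delta_rot":[0,0,0]},{"translation":[0,0,0],"delta_rot":[0,0,0]},{"translation":[0,0,0],"delta_rot":[0,0,0]},{"translation":[0,0,1],"delta_rot":[0,0,0]},{"translation":[0,0,3],"delta_rot":[0,0,0]}]' 0.28; python3 -m creep '[{"translation":[0,0,4],"delta_rot":[0,0,0]},{"translation":[0,1.5,4],"delta_rot":[0,0,0]},{"translation":[0,3.5,1],"delta_rot":[0,0,0.1]},{"translation":[0,3.5,1],"delta_rot":[0,0,0.1]},{"translation":[0,3.5,1],"delta_rot":[0,0,0.1]}]';python3 -m creep '[{"translation":[0,4,0],"delta_rot":[0,0,0.1]},{"translation":[0,4,0],"delta_rot":[0,0,0.1]},{"translation":[0,4,0],"delta_rot":[0,0,0.1]},{"translation":[0,4,0],"delta_rot":[0,0,0.1]},{"translation":[0,4,0],"delta_rot":[0,0,0.1]}]' -0.1; python3 -c "
from h import *
shot('side',3);shot('top',3);tool()"
```

```text
time_s: 9.67
ee_pos: [514.9, -335.4, 61.8]
ee_rot: [-122.3, 89.5, 145.6]
force: [0.4, -1.0, 0.2]
gripper_width: 58.3
time_s: 10.08
ee_pos: [517.3, -216.5, 175.8]
ee_rot: [55.4, 89.8, -19.3]
force: [1.2, -0.4, 0.4]
gripper_width: 58.5
time_s: 10.5
ee_pos: [517.0, -15.5, 174.8]
ee_rot: [45.8, 89.9, -0.2]
force: [1.2, 0.7, 1.1]
gripper_width: 41.2
t 10.60 pos [517.  -12.4 174.7] toolx [ 0.002  0.002 -1.   ] jaw-yaw 44.19 grip 41.0 F [ 0.9 -0.1 -0.3] T [-0.03 -0.13  0.02] q6 -47.0
```

View pics/top3.png

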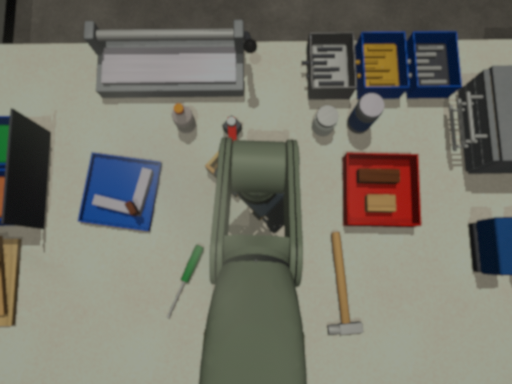

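View pics/side3.png

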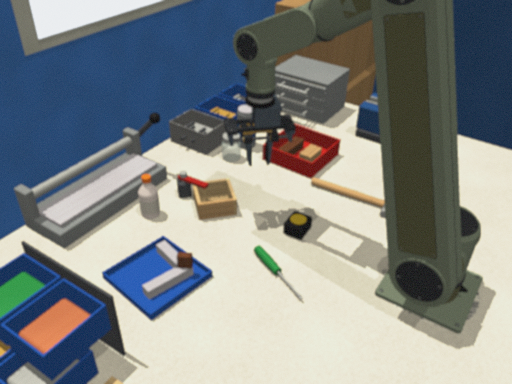

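Both offcuts are in the bin, at (378,176) and (381,204). Next I'll refine the square and crate poses.

```bash
python3 - <<'E'
from h import *
U=lambda a:np.array([np.cos(np.radians(a)),np.sin(np.radians(a))])
for n,i in [("top",0),("top",3),("side",0),("side",3)]:
    p,d=load(n,i); hsv=cv2.cvtColor(p,cv2.COLOR_RGB2HSV); 
    W=cloud(n,d); v,u=np.nonzero((hsv[...,1]<70)&(W[...,2]>24)&(W[...,2]<38)&(np.hypot(W[...,0]-560,W[...,1]-345)<110))
    Q=ray(n,np.c_[u,v],31)[:,:2]
    c=np.array([528.,318.]); a0=-14.5
    for k in range(3):
        ex,ey=U(a0),U(a0+90); X=(Q-c)@ex; Y=(Q-c)@ey
        mx=(X>15)&(X<90)&(Y<8)&(Y>-36); my=(Y>15)&(Y<90)&(X<8)&(X>-36)
        fx=np.polyfit(X[mx],Y[mx],1); fy=np.polyfit(Y[my],X[my],1)
        sx,sy=np.degrees(np.arctan(fx[0])),-np.degrees(np.arctan(fy[0]))
        # shift so mid-lines at -13
        by=np.polyval(fx,50)+13; bx=np.polyval(fy,50)+13
        c=c+bx*ex+by*ey; a0+=(sx+sy)/2 if 'top'==n else 0
    print(n,i,"yaw %.2f (x %.2f y %.2f) corner %s"%(a0,a0+sx,a0+sy,c.round(1)),"grip pt",(c-13*ex-13*ey).round(1),"ends",X[mx].max().round(1),mx.sum(),my.sum())
    m=(W[...,2]>64)&(W[...,2]<80)&(np.hypot(W[...,0]-510,W[...,1]-310)<40); v,u=np.nonzero(m); r=cv2.minAreaRect(ray(n,np.c_[u,v],71)[:,:2].astype(np.float32)); print("  handle",r)
E
```

```text
top 0 yaw -15.08 (x -14.95 y -15.38) corner [526.1 318.2] grip pt [510.2 309. ] ends 90.0 297 280
  handle ((510.5185852050781, 307.9725646972656), (36.01012420654297, 18.776214599609375), 27.73601531982422)
top 3 yaw -15.06 (x -14.92 y -15.37) corner [526.1 318.1] grip pt [510.2 308.9] ends 90.0 295 280
  handle ((509.90716552734375, 308.7413024902344), (36.549034118652344, 18.040977478027344), 32.805511474609375)
side 0 yaw -14.50 (x -21.30 y -15.22) corner [525.3 321.9] grip pt [509.4 312.6] ends 89.6 210 326
  handle ((509.8840637207031, 310.73663330078125), (35.82948303222656, 24.22430419921875), 35.15663528442383)
side 3 yaw -14.50 (x -20.82 y -14.32) corner [525.5 321.9] grip pt [509.7 312.5] ends 89.3 209 322
  handle ((508.2488708496094, 312.807373046875), (36.733367919921875, 26.245988845825195), 28.303569793701172)
```

```bash
python3 -m creep '[{"translation":[-0.06,2.93,0],"delta_rot":[0,0,0.12]},{"translation":[-0.06,2.93,0],"delta_rot":[0,0,0.12]},{"translation":[-0.06,2.93,0],"delta_rot":[0,0,0.12]},{"translation":[-0.06,2.93,0],"delta_rot":[0,0,0.12]},{"translation":[-0.06,2.93,0],"delta_rot":[0,0,0.12]}]' 0; python3 -m creep '[{"translation":[-0.06,2.93,0],"delta_rot":[0,0,0.12]},{"translation":[-0.06,2.93,0],"delta_rot":[0,0,0.12]},{"translation":[-0.06,2.93,0],"delta_rot":[0,0,0.12]},{"translation":[-0.06,2.93,0],"delta_rot":[0,0,0.12]},{"translation":[-0.06,2.93,0],"delta_rot":[0,0,0.12]}]'; python3 -m creep '[{"translation":[-0.06,2.93,0],"delta_rot":[0,0,0.12]},{"translation":[0,0,0],"delta_rot":[0,0,0]},{"translation":[0,0,-3],"delta_rot":[0,0,0]},{"translation":[0,0,-3],"delta_rot":[0,0,0]},{"translation":[0,0,0],"delta_rot":[0,0,0]}]'; python3 -m creep '[{"translation":[0,0,0],"delta_rot":[0,0,0]},{"translation":[0,0,0],"delta_rot":[0,0,0]},{"translation":[0,0,0],"delta_rot":[0,0,0]}]'; python3 -c "
from h import *
tool()"
```

```text
time_s: 11.02
ee_pos: [514.4, 129.8, 174.5]
ee_rot: [14.2, 89.9, 2.6]
force: [1.0, 0.4, -0.4]
gripper_width: 45.7
time_s: 11.43
ee_pos: [511.6, 276.4, 174.5]
ee_rot: [-8.5, 89.9, 14.3]
force: [0.5, -0.5, 0.7]
gripper_width: 45.2
time_s: 11.85
ee_pos: [507.8, 302.4, 108.9]
ee_rot: [-177.7, 89.4, -148.4]
force: [-1.4, -0.6, -0.1]
gripper_width: 45.5
time_s: 12.1
ee_pos: [512.1, 305.2, 115.6]
ee_rot: [0.4, 89.8, 29.7]
force: [0.1, -1.0, 0.7]
gripper_width: 45.6
t 12.10 pos [512.1 305.2 115.6] toolx [ 0.004  0.002 -1.   ] jaw-yaw 119.33 grip 45.6 F [ 0.1 -1.   0.7] T [ 0.1  -0.08  0.01] q6 -89.6
```

```bash
python3 -m creep '[{"translation":[-0.15,0.38,-2.5],"delta_rot":[0,0,0.01]},{"translation":[0,0,-2],"delta_rot":[0,0,0]},{"translation":[0,0,-1],"delta_rot":[0,0,0]},{"translation":[0,0,-1],"delta_rot":[0,0,0]},{"translation":[0,0,0],"delta_rot":[0,0,0]}]'; python3 -m creep '[{"translation":[0,0,0],"delta_rot":[0,0,0]},{"translation":[0,0,0],"delta_rot":[0,0,0]},{"translation":[0,0,0],"delta_rot":[0,0,0]}]'; python3 -c "
from h import *
tool();shot('side',4)
im=cv2.imread('pics/side4.png'); cv2.imwrite('pics/side4z.png',cv2.resize(im[190:330,90:280],None,fx=4,fy=4,interpolation=cv2.INTER_CUBIC))"
```

```text
time_s: 12.52
ee_pos: [508.8, 308.4, 47.4]
ee_rot: [177.8, 89.9, -152.3]
force: [0.3, 0.6, -0.5]
gripper_width: 45.8
time_s: 12.77
ee_pos: [509.9, 309.2, 49.4]
ee_rot: [2.5, 89.9, 32.5]
force: [0.0, 0.0, -0.9]
gripper_width: 45.9
t 12.77 pos [509.9 309.2  49.4] toolx [ 0.002  0.001 -1.   ] jaw-yaw 119.96 grip 45.9 F [ 0.   0.  -0.9] T [ 0.12 -0.15  0.  ] q6 -89.8
```

View pics/side4z.png

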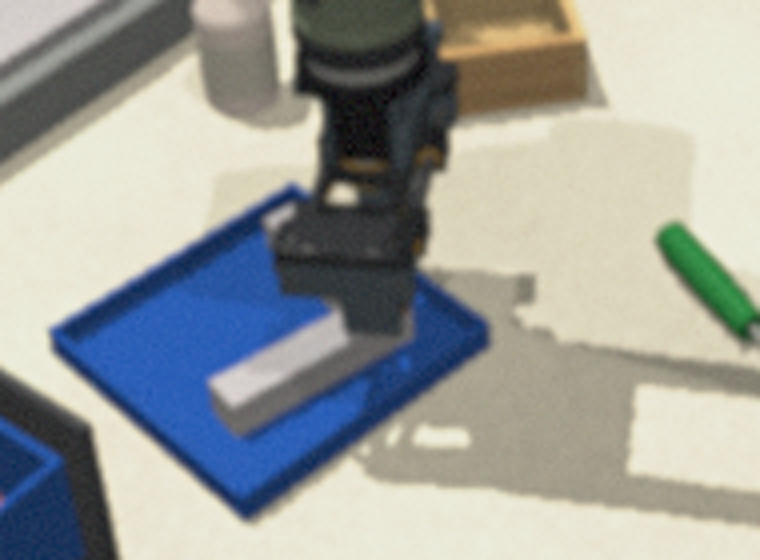

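The jaws straddle the handle at about (375,300) in the zoomed side view. I'll grip and lift.

```bash
python3 -m creep '[{"translation":[0,0,0],"delta_rot":[0,0,0]},{"translation":[0,0,0],"delta_rot":[0,0,0]},{"translation":[0,0,0],"delta_rot":[0,0,0]},{"translation":[0,0,0],"delta_rot":[0,0,0]},{"translation":[0,0,0],"delta_rot":[0,0,0]}]' -1 55; python3 -m creep '[{"translation":[0,0,0],"delta_rot":[0,0,0]},{"translation":[0,0,0],"delta_rot":[0,0,0]}]';python3 -c "
from h import *
tool()"; python3 -m creep '[{"translation":[0,0,0.5],"delta_rot":[0,0,0]},{"translation":[0,0,0.8],"delta_rot":[0,0,0]},{"translation":[0,0,1.5],"delta_rot":[0,0,0]},{"translation":[0,0,2],"delta_rot":[0,0,0]},{"translation":[0,0,2.5],"delta_rot":[0,0,0]}]';python3 -m creep '[{"translation":[0,0,0],"delta_rot":[0,0,0]},{"translation":[0,0,0],"delta_rot":[0,0,0]},{"translation":[0,0,0],"delta_rot":[0,0,0]}]'; python3 -c "
from h import *
tool();shot('side',5)
im=cv2.imread('pics/side5.png'); cv2.imwrite('pics/side5z.png',cv2.resize(im[170:330,90:280],None,fx=3.5,fy=3.5,interpolation=cv2.INTER_CUBIC))"
```

```text
time_s: 13.23
ee_pos: [509.2, 308.7, 48.3]
ee_rot: [-79.9, 90.0, -49.9]
force: [-0.3, -0.5, 0.5]
gripper_width: 18.0
time_s: 13.4
ee_pos: [509.2, 308.7, 48.3]
ee_rot: [-103.6, 90.0, -73.6]
force: [0.6, -1.9, 1.2]
gripper_width: 17.6
t 13.40 pos [509.2 308.7  48.3] toolx [ 0. -0. -1.] jaw-yaw 119.98 grip 17.6 F [ 0.6 -1.9  1.2] T [-0.   -0.15  0.05] q6 -89.8
time_s: 13.82
ee_pos: [507.7, 308.1, 120.7]
ee_rot: [176.9, 89.7, -153.1]
force: [0.2, 0.0, -3.1]
gripper_width: 17.9
time_s: 14.07
ee_pos: [508.2, 308.3, 120.1]
ee_rot: [175.3, 89.9, -154.7]
force: [-0.4, 0.3, -4.2]
gripper_width: 17.3
t 14.07 pos [508.2 308.3 120.1] toolx [-0.002 -0.001 -1.   ] jaw-yaw 119.96 grip 17.3 F [-0.4  0.3 -4.2] T [-0.01  0.03 -0.04] q6 -89.8
```

View pics/side5z.png

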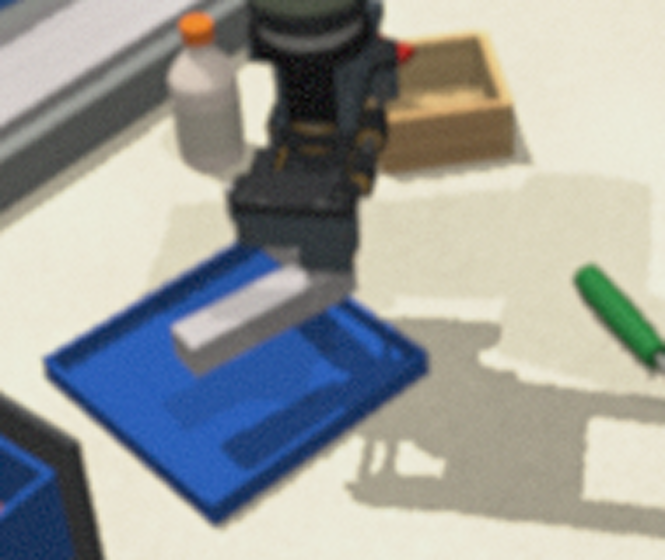

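```bash
python3 -m creep '[{"translation":[-0.3,-1.5,0],"delta_rot":[0,0,-0.03]},{"translation":[-0.3,-2.5,0],"delta_rot":[0,0,-0.04]},{"translation":[-0.3,-2.5,0],"delta_rot":[0,0,-0.05]},{"translation":[-0.3,-2.5,0],"delta_rot":[0,0,-0.05]},{"translation":[-0.3,-2.5,0],"delta_rot":[0,0,-0.05]}]'; python3 -m creep '[{"translation":[-0.3,-2.5,0],"delta_rot":[0,0,-0.05]},{"translation":[-0.3,-2.5,0],"delta_rot":[0,0,-0.05]},{"translation":[-0.3,-2.5,0],"delta_rot":[0,0,-0.05]},{"translation":[-0.3,-2.5,0],"delta_rot":[0,0,-0.05]},{"translation":[-0.1,-2.5,0],"delta_rot":[0,0,-0.047]}]'; python3 -m creep '[{"translation":[0,-2,0],"delta_rot":[0,0,0]},{"translation":[0,-1,0],"delta_rot":[0,0,0]},{"translation":[0,0,0],"delta_rot":[0,0,0]},{"translation":[0,0,0],"delta_rot":[0,0,0]},{"translation":[0,0,0],"delta_rot":[0,0,0]}]'; python3 -c "
from h import *
tool();shot('side',6);shot('top',6)
im=cv2.imread('pics/top6.png'); cv2.imwrite('pics/top6z.png',cv2.resize(im[110:290,150:330],None,fx=3.3,fy=3.3,interpolation=cv2.INTER_CUBIC))"
```

```text
time_s: 14.53
ee_pos: [492.5, 191.8, 119.7]
ee_rot: [-173.0, 89.8, -155.8]
force: [0.3, 0.1, -4.2]
gripper_width: 18.2
time_s: 14.95
ee_pos: [479.0, 67.0, 120.0]
ee_rot: [-174.3, 89.8, -171.3]
force: [-0.5, -0.0, -3.6]
gripper_width: 17.9
time_s: 15.37
ee_pos: [480.9, 39.4, 120.9]
ee_rot: [136.4, 89.9, 139.6]
force: [-0.3, -0.4, -3.6]
gripper_width: 18.0
t 15.37 pos [480.9  39.4 120.9] toolx [-0.001  0.001 -1.   ] jaw-yaw 93.21 grip 18.0 F [-0.3 -0.4 -3.6] T [ 0.12 -0.01  0.02] q6 -89.9
```

View pics/top6z.png

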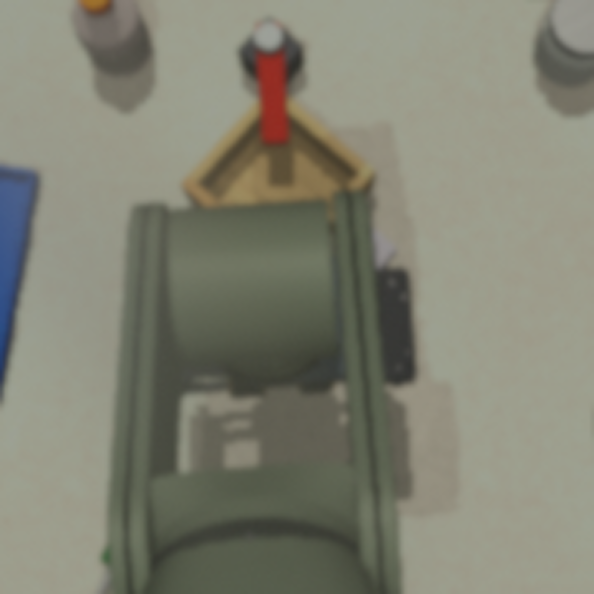

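View pics/side6.png

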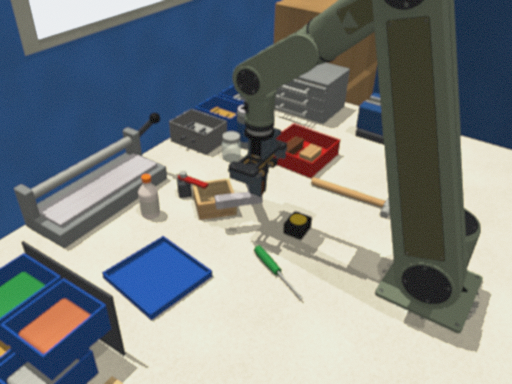

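```bash
python3 -m creep '[{"translation":[0,-0.05,-2],"delta_rot":[0,0,0]},{"translation":[0,0,-2],"delta_rot":[0,0,0]},{"translation":[0,0,-1.5],"delta_rot":[0,0,0]},{"translation":[0,0,-1],"delta_rot":[0,0,0]},{"translation":[0,0,-0.4],"delta_rot":[0,0,0]}]'; python3 -m creep '[{"translation":[1,0.06,0],"delta_rot":[0,0,0]},{"translation":[1,0.06,0],"delta_rot":[0,0,0]},{"translation":[0.5,0.03,0],"delta_rot":[0,0,0]},{"translation":[0,0,0],"delta_rot":[0,0,0]},{"translation":[0,0,0],"delta_rot":[0,0,0]}]'; python3 -c "
from h import *
tool();shot('side',7);tool()
im=cv2.imread('pics/side7.png'); cv2.imwrite('pics/side7z.png',cv2.resize(im[150:260,160:310],None,fx=5,fy=5,interpolation=cv2.INTER_CUBIC))"
```

```text
time_s: 15.88
ee_pos: [480.1, 39.1, 50.8]
ee_rot: [175.4, 89.8, 178.7]
force: [-0.5, 0.1, -3.7]
gripper_width: 17.9
time_s: 16.3
ee_pos: [507.0, 39.9, 52.8]
ee_rot: [5.0, 89.9, 8.2]
force: [0.3, 0.3, -3.9]
gripper_width: 17.5
t 16.30 pos [507.   39.9  52.8] toolx [ 0.001  0.    -1.   ] jaw-yaw 93.21 grip 17.5 F [ 0.3  0.3 -3.9] T [0.07 0.01 0.03] q6 -90.0
t 16.35 pos [506.2  39.8  52.6] toolx [ 0.  0. -1.] jaw-yaw 93.21 grip 17.6 F [-1.1 -0.4 -3.9] T [0.08 0.06 0.05] q6 -90.0
```

View pics/side7z.png

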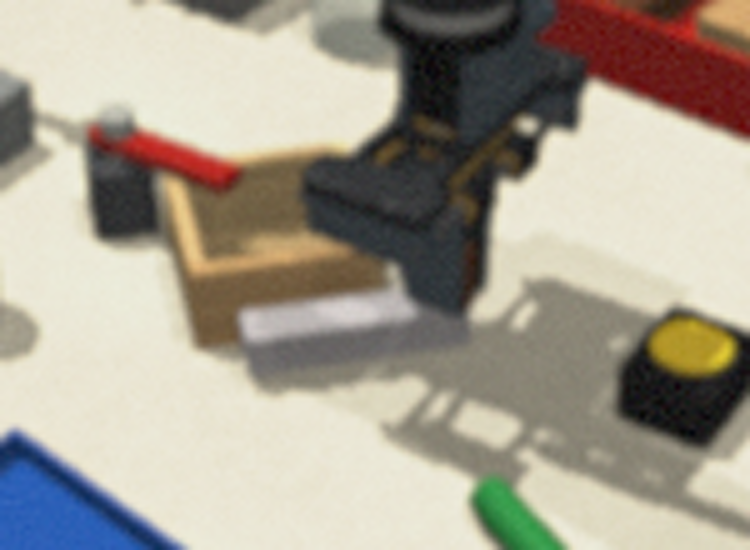

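```bash
python3 -m creep '[{"translation":[0.6,0.03,0],"delta_rot":[0,0,0]},{"translation":[0.5,0.03,0],"delta_rot":[0,0,0]},{"translation":[0.3,0.02,0],"delta_rot":[0,0,0]},{"translation":[0.2,0.01,0],"delta_rot":[0,0,0]},{"translation":[0,0,0],"delta_rot":[0,0,0]}]'; for i in 1 2 3; do python3 -m creep '[{"translation":[0.1,0.006,0],"delta_rot":[0,0,0]},{"translation":[0.1,0.006,0],"delta_rot":[0,0,0]},{"translation":[0,0,0],"delta_rot":[0,0,0]}]'; done;python3 -c "
from h import *
tool()"
```

```text
time_s: 16.77
ee_pos: [522.8, 40.7, 52.3]
ee_rot: [9.1, 90.0, 12.3]
force: [0.3, -0.5, -4.2]
gripper_width: 17.8
time_s: 17.02
ee_pos: [524.2, 40.8, 52.2]
ee_rot: [51.4, 90.0, 54.6]
force: [0.5, 0.2, -4.4]
gripper_width: 17.5
time_s: 17.27
ee_pos: [526.4, 41.0, 52.3]
ee_rot: [13.2, 90.0, 16.4]
force: [-0.9, -0.6, -4.4]
gripper_width: 17.8
time_s: 17.52
ee_pos: [527.3, 40.9, 52.1]
ee_rot: [-179.3, 89.9, -176.1]
force: [-2.2, -1.3, -2.0]
gripper_width: 17.7
t 17.52 pos [527.3  40.9  52.1] toolx [-0.002 -0.    -1.   ] jaw-yaw 93.19 grip 17.7 F [-2.2 -1.3 -2. ] T [-0.12  0.33 -0.15] q6 -90.0
```

```bash
for i in 1 2; do python3 -m creep '[{"translation":[0.1,-0.02,0],"delta_rot":[0,0,0]},{"translation":[0,0,0],"delta_rot":[0,0,0]},{"translation":[0,0,0],"delta_rot":[0,0,0]}]'; python3 -c "
from h import *
s,R=tool(); F=s['force']; print('face y0',F@[-.665,-.747,0],'face x0',F@[-.747,.665,0])"; done
```

```text
time_s: 17.77
ee_pos: [527.4, 40.9, 52.1]
ee_rot: [173.7, 89.8, 176.9]
force: [-5.2, -0.8, -0.7]
gripper_width: 17.5
t 17.77 pos [527.4  40.9  52.1] toolx [-0.004  0.    -1.   ] jaw-yaw 93.18 grip 17.5 F [-5.2 -0.8 -0.7] T [ 0.03  0.77 -0.21] q6 -90.0
face y0 4.070246455681077 face x0 3.369927718245956
time_s: 18.02
ee_pos: [527.4, 40.9, 52.0]
ee_rot: [171.8, 89.7, 175.0]
force: [-7.5, 0.8, 1.9]
gripper_width: 18.0
t 18.02 pos [527.4  40.9  52. ] toolx [-0.006  0.001 -1.   ] jaw-yaw 93.18 grip 18.0 F [-7.5  0.8  1.9] T [ 0.23  1.07 -0.12] q6 -90.1
face y0 4.438478753614779 face x0 6.124061609599817
```

```bash
python3 -m creep '[{"translation":[0.1,0.02,0],"delta_rot":[0,0,0]},{"translation":[0.05,0.01,0],"delta_rot":[0,0,0]},{"translation":[0,0,0],"delta_rot":[0,0,0]},{"translation":[0,0,0],"delta_rot":[0,0,0]},{"translation":[0,0,0],"delta_rot":[0,0,0]}]'; for i in 1 2 3; do python3 -m creep '[{"translation":[0,0,0],"delta_rot":[0,0,0]},{"translation":[0,0,0],"delta_rot":[0,0,0]},{"translation":[0,0,0],"delta_rot":[0,0,0]},{"translation":[0,0,0],"delta_rot":[0,0,0]},{"translation":[0,0,0],"delta_rot":[0,0,0]}]' >/dev/null; python3 -c "
from h import *
s,R=tool(); F=s['force']; print('face y0',F@[-.665,-.747,0],'face x0',F@[-.747,.665,0])"; done; python3 -c "
from h import *
shot('side',8);shot('top',8)
im=cv2.imread('pics/side8.png'); cv2.imwrite('pics/side8z.png',cv2.resize(im[150:260,160:310],None,fx=5,fy=5,interpolation=cv2.INTER_CUBIC))
im=cv2.imread('pics/top8.png'); cv2.imwrite('pics/top8z.png',cv2.resize(im[120:240,170:310],None,fx=5,fy=5,interpolation=cv2.INTER_CUBIC))"
```

```text
time_s: 18.43
ee_pos: [527.5, 40.9, 52.0]
ee_rot: [177.3, 89.5, -179.5]
force: [-10.0, -0.8, 4.5]
gripper_width: 17.9
t 18.85 pos [527.5  40.9  52. ] toolx [-0.009 -0.    -1.   ] jaw-yaw 93.19 grip 17.8 F [-10.8   0.5   4. ] T [ 0.02  1.5  -0.23] q6 -90.0
face y0 6.7938391985715185 face x0 8.406694822245163
t 19.27 pos [527.5  40.9  52. ] toolx [-0.009 -0.    -1.   ] jaw-yaw 93.19 grip 17.8 F [-9.8 -0.4  4.1] T [ 0.02  1.54 -0.16] q6 -90.0
face y0 6.809476861548908 face x0 7.068966987557998
t 19.68 pos [527.4  40.9  52. ] toolx [-0.009 -0.    -1.   ] jaw-yaw 93.19 grip 17.3 F [-9.6  0.3  4.3] T [-0.    1.55 -0.18] q6 -90.0
face y0 6.1420267753645685 face x0 7.412832825288021
```

View pics/side8z.png

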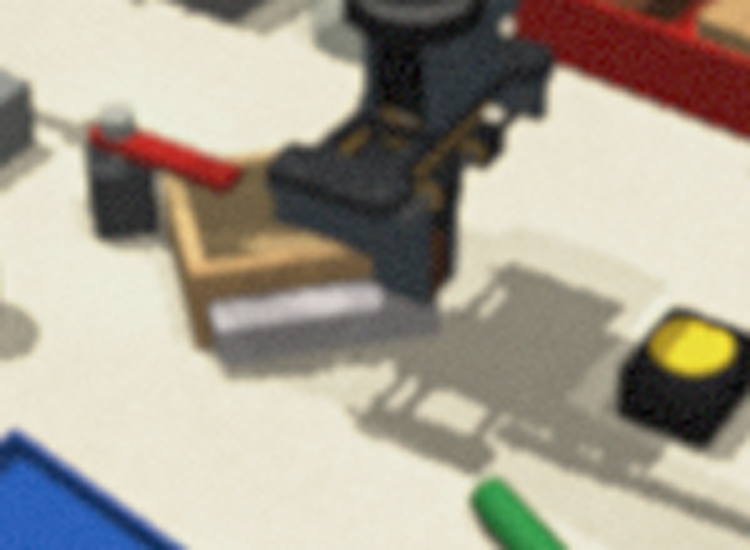

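View pics/top8z.png

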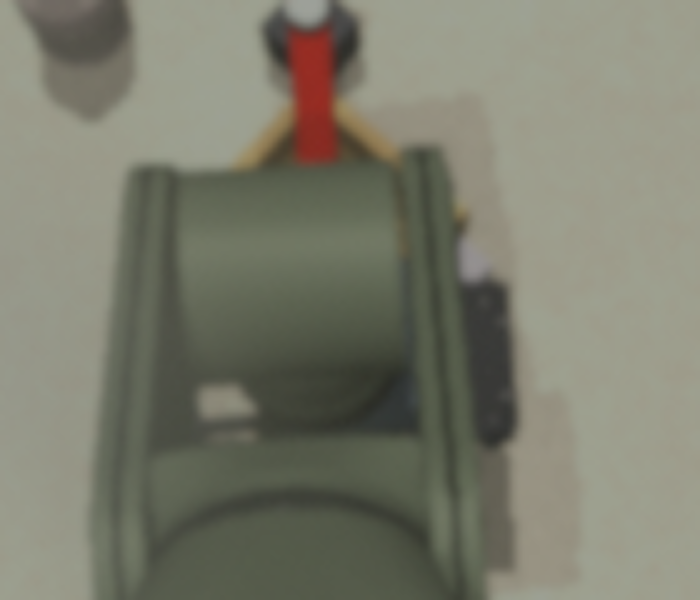

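```bash
python3 - <<'E'
from h import *
p,d=load("side",8);W=cloud("side",d);hsv=cv2.cvtColor(p,cv2.COLOR_RGB2HSV)
k0=np.array([547.3,42.6]); a=np.radians(-41.75); ex=np.array([np.cos(a),np.sin(a)]);ey=np.array([-ex[1],ex[0]])
X=(W[...,:2]-k0)@ex; Y=(W[...,:2]-k0)@ey; z=W[...,2]
m=(hsv[...,1]<60)&(z>24)&(z<45)&(X>-32)&(X<12)&(Y>5)&(Y<115)
# top-facing pixels: brightest
m&=hsv[...,2]>150
print(m.sum())
for c in range(15,110,10):
    s=m&(abs(Y-c)<5)
    if s.sum()>3: print(c,s.sum(),"z %.1f X %.1f..%.1f"%(np.median(z[s]),X[s].min(),X[s].max()))
A=np.c_[X[m],Y[m],np.ones(m.sum())]; print(np.linalg.lstsq(A,z[m],rcond=None)[0])
E
```

```text
175
15 17 z 36.2 X -23.9..-2.7
25 20 z 37.1 X -28.3..-3.0
35 19 z 37.0 X -26.4..-3.3
45 21 z 36.6 X -28.3..-2.0
55 19 z 36.2 X -28.9..-3.2
65 19 z 36.6 X -30.1..-7.9
75 17 z 36.8 X -26.7..-7.5
85 19 z 36.3 X -26.6..-4.0
95 19 z 35.7 X -26.6..-6.3
[-6.65722108e-02 -6.44970698e-03  3.56429479e+01]
```

```bash
python3 - <<'E'
from h import *
a=np.radians(-41.75); ex=np.array([np.cos(a),np.sin(a)]);ey=np.array([-ex[1],ex[0]]);k0=np.array([547.3,42.6])
def edges(n,i,z,ch,Ys,Xr,swap=False):
    p,d=load(n,i); im=cv2.cvtColor(p,cv2.COLOR_RGB2HSV)[...,ch].astype(np.float32); im=cv2.GaussianBlur(im,(3,3),0.7)
    out=[]
    for Y in Ys:
        xs=np.arange(*Xr,0.5); P=np.array([np.r_[k0+x*ex+Y*ey,z] for x in xs]); 
        uv=proj(n,P).astype(np.float32); v=cv2.remap(im,uv[:,0:1],uv[:,1:2],cv2.INTER_LINEAR).ravel()
        g=np.gradient(v); j=np.argmax(np.abs(g)); w=np.abs(g)[max(0,j-6):j+7]; out.append((w*xs[max(0,j-6):j+7]).sum()/w.sum())
    f=np.polyfit(Ys,out,1); print(n,i,"z",z,"slope deg %.2f"%np.degrees(np.arctan(f[0])),np.round(out,1))
Ys=np.arange(20,96,6)
edges("side",8,34.5,1,Ys,(-12,12))   # square/wood boundary (saturation)
edges("side",8,34.5,2,Ys,(-40,-16))  # outer top edge of arm
edges("side",8,8.5,2,Ys,(-40,-16))
edges("side",3,0,1,Ys,(-12,12)) # crate foot x=0 face
edges("side",3,55,2,Ys,(-12,12))
edges("top",3,55,2,np.arange(60,100,5),(-12,12))
edges("top",0,55,2,Ys,(-12,12))
E
```

```text
side 8 z 34.5 slope deg -1.08 [2.4 5.5 4.6 4.3 4.8 5.  3.9 2.3 3.  2.1 4.8 3.2 3. ]
side 8 z 34.5 slope deg -1.71 [-25.  -23.6 -25.1 -25.1 -24.9 -27.2 -25.5 -25.5 -25.6 -26.8 -24.6 -28.2
 -26.1]
side 8 z 8.5 slope deg 0.38 [-38.7 -38.7 -37.2 -38.  -38.7 -38.6 -38.6 -38.5 -38.4 -37.7 -38.3 -37.6
 -38. ]
side 3 z 0 slope deg -0.96 [6.3 4.4 5.7 4.  8.  4.9 5.3 4.5 2.7 3.3 4.1 8.2 3.3]
side 3 z 55 slope deg -0.88 [-1.8  2.  -1.5 -0.1  1.6  0.  -2.6 -0.4 -0.4 -1.2 -1.8 -0.5 -1. ]
top 3 z 55 slope deg 32.55 [-10.6  -4.6  -3.7  -3.6   8.7   9.5   9.6  10.1]
top 0 z 55 slope deg 5.05 [ 0.9  1.5  1.4  1.4  1.8  0.8  1.1  1.1  1.3  1.2  1.3 10.1 10.1]
```

Pressed about 6–8 N on each face for over 1.5 s. The arm edge is parallel to the box edge within about 0.2° in the side view. I'll back off and return the square to the tray.

```bash
python3 -m creep '[{"translation":[-0.4,-0.02,0],"delta_rot":[0,0,0]},{"translation":[-1,-0.06,0],"delta_rot":[0,0,0]},{"translation":[-1.5,-0.09,0],"delta_rot":[0,0,0]},{"translation":[-1.5,-0.09,0],"delta_rot":[0,0,0]},{"translation":[-0.5,0,0],"delta_rot":[0,0,0]}]'; python3 -m creep '[{"translation":[0,0,1.5],"delta_rot":[0,0,0]},{"translation":[0,0,2.5],"delta_rot":[0,0,0]},{"translation":[0,0,2],"delta_rot":[0,0,0]},{"translation":[0,0,1],"delta_rot":[0,0,0]},{"translation":[0,0,0],"delta_rot":[0,0,0]}]'; python3 -m creep '[{"translation":[0.3,1.5,0],"delta_rot":[0,0,0.04]},{"translation":[0.3,2.5,0],"delta_rot":[0,0,0.05]},{"translation":[0.3,2.5,0],"delta_rot":[0,0,0.05]},{"translation":[0.3,2.5,0],"delta_rot":[0,0,0.05]},{"translation":[0.3,2.5,0],"delta_rot":[0,0,0.05]}]'; python3 -m creep '[{"translation":[0.3,2.5,0],"delta_rot":[0,0,0.05]},{"translation":[0.3,2.5,0],"delta_rot":[0,0,0.05]},{"translation":[0.3,2.5,0],"delta_rot":[0,0,0.05]},{"translation":[0.3,2.5,0],"delta_rot":[0,0,0.05]},{"translation":[0.3,2.5,0],"delta_rot":[0,0,0.027]}]'; python3 -m creep '[{"translation":[0,2,0],"delta_rot":[0,0,0]},{"translation":[0,1,0],"delta_rot":[0,0,0]},{"translation":[0,0,0],"delta_rot":[0,0,0]},{"translation":[0,0,0],"delta_rot":[0,0,0]},{"translation":[0,0,0],"delta_rot":[0,0,0]}]'; python3 -c "
from h import *
tool();shot('side',9)
im=cv2.imread('pics/side9.png'); cv2.imwrite('pics/side9z.png',cv2.resize(im[170:330,90:280],None,fx=3.5,fy=3.5,interpolation=cv2.INTER_CUBIC))"
```

```text
time_s: 20.2
ee_pos: [479.9, 38.2, 52.0]
ee_rot: [178.2, 89.9, -178.5]
force: [-1.0, 0.1, -3.5]
gripper_width: 18.0
time_s: 20.62
ee_pos: [485.1, 38.5, 124.9]
ee_rot: [0.6, 89.6, 3.8]
force: [-0.3, 0.2, -4.5]
gripper_width: 17.9
time_s: 21.03
ee_pos: [497.5, 154.4, 121.3]
ee_rot: [173.1, 90.0, -169.8]
force: [0.7, -0.1, -3.6]
gripper_width: 18.0
time_s: 21.45
ee_pos: [512.4, 279.6, 120.9]
ee_rot: [174.3, 89.9, -155.6]
force: [0.9, -0.4, -4.1]
gripper_width: 18.0
time_s: 21.87
ee_pos: [512.2, 307.0, 121.7]
ee_rot: [-161.9, 89.9, -131.9]
force: [-0.3, -0.5, -3.8]
gripper_width: 17.8
t 21.87 pos [512.2 307.  121.7] toolx [-0.001 -0.001 -1.   ] jaw-yaw 119.94 grip 17.8 F [-0.3 -0.5 -3.8] T [-0.01 -0.01  0.02] q6 -90.1
```

View pics/side9z.png

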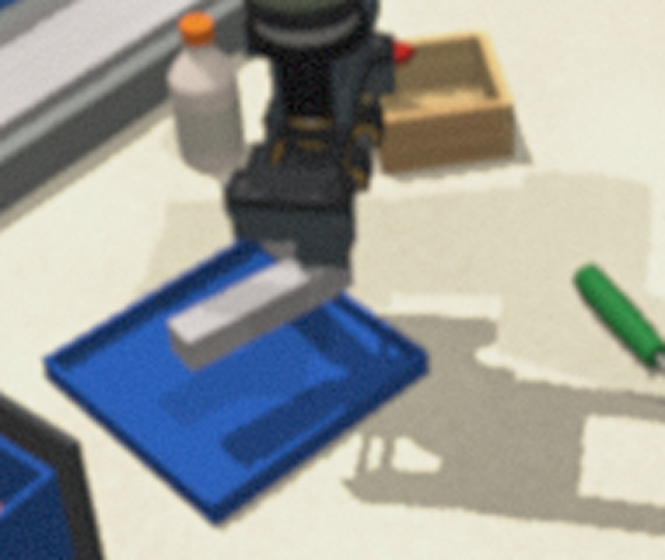

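```bash
python3 -m creep '[{"translation":[-0.4,0.4,0],"delta_rot":[0,0,0]},{"translation":[-0.4,0.4,-1],"delta_rot":[0,0,0]},{"translation":[0,0,-2],"delta_rot":[0,0,0]},{"translation":[0,0,-2],"delta_rot":[0,0,0]},{"translation":[0,0,-1],"delta_rot":[0,0,0]}]'; python3 -m creep '[{"translation":[0,0,-0.5],"delta_rot":[0,0,0]},{"translation":[0,0,-0.3],"delta_rot":[0,0,0]},{"translation":[0,0,-0.2],"delta_rot":[0,0,0]},{"translation":[0,0,-0.2],"delta_rot":[0,0,0]},{"translation":[0,0,0],"delta_rot":[0,0,0]}]'; python3 -m creep '[{"translation":[0,0,-0.05],"delta_rot":[0,0,0]},{"translation":[0,0,0],"delta_rot":[0,0,0]},{"translation":[0,0,0],"delta_rot":[0,0,0]}]'
```

```text
time_s: 22.33
ee_pos: [502.7, 315.4, 59.6]
ee_rot: [178.2, 89.7, -151.8]
force: [-1.4, 0.3, -4.5]
gripper_width: 17.7
time_s: 22.75
ee_pos: [505.0, 316.6, 50.7]
ee_rot: [6.0, 89.9, 36.0]
force: [-0.7, -0.6, -3.3]
gripper_width: 17.8
time_s: 23.0
ee_pos: [504.8, 316.5, 50.2]
ee_rot: [9.1, 90.0, 39.0]
force: [-0.5, 0.0, -3.6]
gripper_width: 17.7
```

```bash
for i in 1 2 3; do python3 -m creep '[{"translation":[0,0,-0.08],"delta_rot":[0,0,0]},{"translation":[0,0,0],"delta_rot":[0,0,0]},{"translation":[0,0,0],"delta_rot":[0,0,0]}]' | grep -E "pos|force"; done
```

```text
ee_pos: [504.6, 316.3, 49.0]
force: [0.7, -0.1, -4.0]
ee_pos: [504.8, 316.4, 48.4]
force: [-0.9, -0.2, -2.6]
ee_pos: [504.8, 316.5, 48.3]
force: [-1.9, -1.7, 5.0]
```

Seated: the load has reversed at z = 48.3. I'll release and raise straight up.

```bash
python3 -m creep '[{"translation":[0,0,0.05],"delta_rot":[0,0,0]},{"translation":[0,0,0],"delta_rot":[0,0,0]},{"translation":[0,0,0],"delta_rot":[0,0,0]},{"translation":[0,0,0],"delta_rot":[0,0,0]},{"translation":[0,0,0],"delta_rot":[0,0,0]}]' 0; python3 -m creep '[{"translation":[0,0,1],"delta_rot":[0,0,0]},{"translation":[0,0,3],"delta_rot":[0,0,0]},{"translation":[0,0,4],"delta_rot":[0,0,0]},{"translation":[0,0,4],"delta_rot":[0,0,0]},{"translation":[0,-2,3],"delta_rot":[0,0,0]}]'; python3 -m creep '[{"translation":[0,-4,0],"delta_rot":[0,0,0]},{"translation":[0,-4,0],"delta_rot":[0,0,0]},{"translation":[0,-4,0],"delta_rot":[0,0,0]},{"translation":[0,-4,0],"delta_rot":[0,0,0]},{"translation":[0,-4,0],"delta_rot":[0,0,0]}]';python3 -m creep '[{"translation":[0,0,0],"delta_rot":[0,0,0]},{"translation":[0,0,0],"delta_rot":[0,0,0]},{"translation":[0,0,0],"delta_rot":[0,0,0]},{"translation":[0,0,0],"delta_rot":[0,0,0]}]'; python3 - <<'E'
from h import *
tool(); shot("top",10); shot("side",10)
for n in ["top","side"]:
    p,d=load(n,10);W=cloud(n,d);hsv=cv2.cvtColor(p,cv2.COLOR_RGB2HSV);x,y,z=np.moveaxis(W,-1,0)
    m=(hsv[...,1]<70)&(z>24)&(z<38)&(np.hypot(x-560,y-350)<100)
    A=np.c_[x[m],y[m],np.ones(m.sum())]
    print(n,"sq rect",cv2.minAreaRect(A[:,:2].astype(np.float32)),"z",np.median(z[m]),"tilt",np.linalg.lstsq(A,z[m],rcond=None)[0][:2])
E
```

```text
time_s: 24.17
ee_pos: [504.7, 316.4, 47.7]
ee_rot: [55.2, 90.0, 85.2]
force: [0.6, 0.1, 0.2]
gripper_width: 45.0
time_s: 24.58
ee_pos: [505.6, 299.1, 202.0]
ee_rot: [13.9, 89.6, 44.0]
force: [2.0, 0.2, 0.0]
gripper_width: 45.6
time_s: 25.0
ee_pos: [504.3, 94.7, 198.8]
ee_rot: [-20.4, 89.9, 9.6]
force: [0.5, 0.3, 0.3]
gripper_width: 45.7
time_s: 25.33
ee_pos: [504.8, 97.4, 198.2]
ee_rot: [20.4, 90.0, 50.5]
force: [0.3, 0.7, 0.5]
gripper_width: 45.4
t 25.33 pos [504.8  97.4 198.2] toolx [ 0.001  0.001 -1.   ] jaw-yaw 120.03 grip 45.4 F [0.3 0.7 0.5] T [ 0.1  -0.13  0.02] q6 -110.4
top sq rect ((515.5188598632812, 367.70458984375), (116.96953582763672, 141.87283325195312), 10.819573402404785) z 30.486106129194866 tilt [-0.00868637 -0.00559184]
side sq rect ((574.3706665039062, 334.012939453125), (158.49256896972656, 156.89706420898438), 74.22966003417969) z 32.186300499350594 tilt [-0.00898858 -0.00244324]
```

View pics/top10.png

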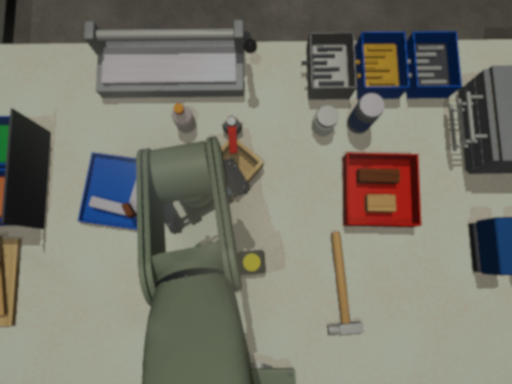

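View pics/side10.png

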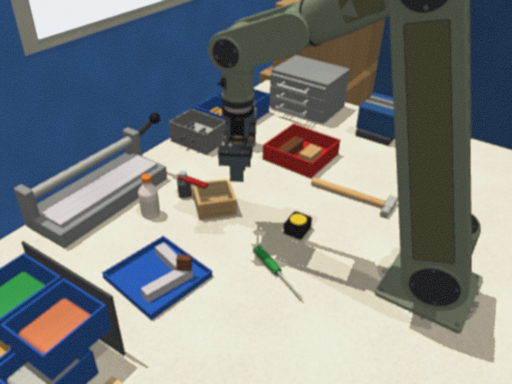

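The square lies flat in the tray at (165,272) in the side view. Both offcuts are in the bin, the bystanders are in place, and the gripper is clear. Handing in.

```bash
python3 -c "
from workcell import env
print(env.job_done())"
```

```text
the job is handed in; nothing more can be done
None
```

I finished all three parts of the task and handed the job in at about 25 s; no verdict was reported.

- **Offcuts:** both lie in the red bin, let go, as seen in the last top and side pictures.
- **Corner check:** I pressed the square on the near corner with its underside about 8 mm above the bench. I read about 6–7 N on the y = 0 face and 7–8 N on the x = 0 face, and held it for about 1.5 s. In the side view, the arm on the x = 0 face was parallel to the box edge within about 0.2°, and level along its length.
- **Tray:** the square lies flat on the tray floor, tilted about 0.01 rad, at the same height as at the start. Its middle should be within about 5 mm of the tray's centre, going by where I let go. The gripper is about 200 mm up and touching nothing.
- **Bystanders:** they look undisturbed in the last pictures, though I did not measure their positions.

**Disagreed or unchecked:**
- The two cameras disagreed by about 2–3 mm in y, so I used the top view and let contact set the fit.
- The arm hid the y = 0 face in both views, so only the measured force and torque confirm that side.
- The arm also partly hid the square in the last top view, so the outline fit there was no use.

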